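# Rake the gap around a circuit board with a hooked scraper

## Robot

A 7-joint arm with a two-finger parallel gripper is mounted at the origin on the work surface. World frame = base frame: x ahead of the robot, y to its left, z up, the work surface at z = 0. Lengths are in mm, angles in rad, forces in N, time in s.
With the tool pointing down it reaches from about 400 to 900 mm from the base axis. Payload 5.5 kg.
Tool frame: the origin (TCP) lies where the fingers leave the gripper's body, on its centre line; the fingertips stand 66 mm ahead of it and the grasp point (between the pads) lies 47 mm ahead of it (ctrl.tip_reach is the distance from the TCP to the fingertips, in mm); z points along the fingers, y is the line along which they close (so a half turn about z gives the same grasp; the last joint's range is limited). The gripper opens to 92 mm and grips with 3 to 60 N. Pads are 19 mm wide; open, the fingers measure 130 mm over their backs; the gripper's body (75 mm by 190 mm) begins 47 mm behind the grasp point.
Start: joints at [1.512, 0.501, -0.427, 1.55, 0.221, 1.138, -0.21], TCP at [205.609, -616.622, 292.229] pointing down, gripper open.
Joint ranges: [-2.88, 2.88], [-0.31, 2.03], [-1.54, 1.56], [0.2, 2.42], [-1.41, 4.55], [0.19, 2.02], [-2.57, 2.57]. Speed limits (rad/s): [2.57, 2.57, 3.14, 3.14, 3.14, 3.14, 3.14].

## Interface

Orientations are given as [roll, pitch, yaw] about the fixed x, y, z axes, in that order (R = Rz(yaw) Ry(pitch) Rx(roll)).
In Python, from bench import ctrl gives the robot as it stands.
- The arm moves only by the tool carry_out, never from a script. Its argument "moves" is one flat list of numbers, 4 for each row, row after row: the shift along the world's x, y, z in cm, then the turn about the world's z in rad. In form: [dx, dy, dz, yaw, dx, dy, dz, yaw, ...]. A call has 1 to 20 rows; each row is the pose to reach, as a shift and turn from the pose commanded when the call began; what a row does not reach only later rows make up. A row lasts 1/8 s, in which the tool goes at most 62.5 mm and 10.7 degrees, less where a joint would pass 70% of its speed; a pose out of reach is approached as far as the arm can. A call with a gripper value outside its range is refused whole. "claw" is the finger opening in cm, from 0 to 9.18, set as the call begins (left out, the last holds). The fingers move at their own pace and stop on an object; "newtons" is the grip in N (left out, the last holds). Time passes only in rows, so rows that repeat a pose let the fingers close. It gives the time, the measured TCP pose, the force, the opening and the grip force at its end, in the units of the state.
- ctrl.sense(): the state, without advancing time (a new reading comes with each control period).
- ctrl.grab_frame(name): name is "side" or "top"; returns the picture (400x640x3 uint8, blue, green, red); there is no depth.
- ctrl.calibration(name): a dict with "mtx" (3x3 intrinsics, pixels), "camera_from_world" (4x4, takes a point from world to camera coordinates). Camera axes: x right, y up, looking along -z (the intrinsics and any distortion apply to the point x, -y, -z); pixel columns grow to the right and rows downward; lengths in mm; the calibration is good to about 2 mm. A picture is of the moment at which its call begins. calibration takes no time and is no camera call.
- ctrl.job_done(): hands the job in; it is judged then, once.
The state is a dict: "time": time; "joints": joint angles; "qd": joint speeds; "joint_torque": joint torques, N m; "position": TCP position; "orientation": TCP orientation; "contact_force": force on the tool from outside, world axes, zero at the start; "moment": the same for the moment, N m; "opening": finger opening in mm; "gripper_force": force on a finger pad.
Only numpy, scipy, OpenCV 4.12 (cv2) and the standard library are available. Lean on these libraries where they do the work, as an engineer would, in place of code of your own. Each camera call takes 0.05 s, during which the arm holds its last target. There are 200 camera calls.

## Task

Take the hooked scraper from its forked stand and draw its tip slowly (about 3 cm a second) along the L-shaped gap between the green circuit board and the wall of its metal case, tip well down in the gap all the way: start at the end closed by the rectangular black socket block, go along the long leg and round the corner, and finish at the end closed by the round steel pillar. Then lay the scraper back across both forks of its stand, pointing the same way as before, and leave it there. Leave everything else on the bench where it is.

Things in the scene. Friction and masses are not known exactly. Their poses are not given: they have to be found in the camera images.
- scraper: Hooked scraper, 90 g. Light wooden handle, a bar 110 long (x), 16 wide (y), 18 high (z); origin at the handle's centre. From its +x end a 6 mm steel rod runs forward to x = 75, then bends straight down (-z) to the tip. It starts level across the stand's two forks, tip hanging 19 mm above the bench; grip the handle across y, between the forks.
- scraper_tip (a point): The lowest point of the scraper's rounded 6 mm tip: 75 mm in front of and 75 mm below the handle's centre (+75, 0, -75 in the scraper's frame). Axes as the scraper's.
- stand: Fixed dark steel stand: base 120 (x) x 70 x 8, two 6 mm thick forks at x = +36 and -36 (66 free between). Each has a level seat 85 above the bench between flared prongs, 24 apart at the seat, 40 at their tops, 107 above the bench. Origin under the base's centre, z up. The scraper lies with its origin 94 above this origin, its x along the stand's x.
- case: Fixed shallow aluminium case 128 (x) x 178 (y), walls 40 high, 8 thick; green circuit board inside, its top at z = 36. L-shaped gap 12 wide, dark floor at z = 22: long leg along the -x wall (centre line x = -50), short leg along the -y wall (centre line y = -75). Board parts are at most 60 above the bench, 20 or more from the centre line except at the gap's ends. Origin under its centre, z up.
- gap_start (a point): Centre line of the gap at the level of the board's top, 8 mm before the end closed by the black socket block (38 x 14, 58 high); at (-50, +65, 36) mm in the case's frame. Axes as the case's.
- gap_corner (a point): Corner of the gap's centre line, board-top level; at (-50, -75, 36) mm in the case's frame.
- gap_end (a point): Centre line of the gap, board-top level, 8 mm before the end closed off beside the round steel pillar (22 diameter, 58 high); at (+30, -75, 36) mm in the case's frame.
- cleaner: Bystander: round black tip-cleaner pot with brass wool on top, 54 diameter, 56 high, between stand and case. Origin under its centre.
- reel: Bystander: solder reel lying flat, 64 diameter, 40 high. Origin under its centre.
- meter: Bystander: red and black multimeter lying on its back, 78 x 165 x 45 high. Origin under its centre.
- driver: Bystander: screwdriver 170 long lying down. Origin under it.
- flux: Bystander: white bottle 56 diameter, 100 high. Origin under its centre.
- tin: Bystander: flat blue tin 68 diameter, 21 high. Origin under its centre.
Things that resemble listed ones, but are neither listed nor needed, are in the scene too. There is more than one size of the scraper; the job needs the largest. Leave any turquoise look-alike of the stand alone.

How it is judged:
By the outcome, as a careful person would: the job done as asked, in the order asked, and still so for the second after the job is handed in, with the robot touching nothing.
It also fails if it takes over 67 s, if anything falls off the work surface, if the arm or the gripper's body presses on something with over 40 N, if the wrist force passes 120 N, or if a joint passes its speed limit or range.

## Working session

There is one attempt and no reset: what is moved stays moved. The work goes in short steps, Python scripts to look and compute and a tool call to move; the robot and the scene stay as the last step left them, time stands still between calls to the robot, and variables do not carry over. Pictures are saved under pics/ and viewed, at most 10 in all, crops included, and the job is handed in when it is done.

Besides the shell and the picture viewer there is one more tool, called after "Emit:" by a JSON object that holds its "fn" and its "kwargs". carry_out: Moves the arm, as the interface text tells. Its arguments: {"type":"object","properties":{"moves":{"type":"array","items":{"type":"number"}},"claw":{"type":"number"},"newtons":{"type":"number"}},"required":["moves"]}

```bash
mkdir -p pics; ls; python3 - <<'E'
from bench import ctrl
import cv2
for n in("top","side"):
    im=ctrl.grab_frame(n);cv2.imwrite(f"pics/{n}0.png",im)
    c=ctrl.calibration(n);print(n,c)
s=ctrl.sense();print(s)
E
```

```text
pics
top {'mtx': array([[482.61641587,   0.        , 322.95598557],
       [  0.        , 482.61641587, 201.51397452],
       [  0.        ,   0.        ,   1.        ]]), 'camera_from_world': array([[ 2.98605143e-02, -9.99554074e-01, -5.97965082e-05,
         9.86358317e+01],
       [ 9.87697125e-01,  2.94971146e-02,  1.53571835e-01,
        -5.13901766e+02],
       [-1.53501590e-01, -4.64479482e-03,  9.88137484e-01,
        -1.13830548e+03],
       [ 0.00000000e+00,  0.00000000e+00,  0.00000000e+00,
         1.00000000e+00]])}
side {'mtx': array([[469.82149861,   0.        , 322.96908436],
       [  0.        , 469.82149861, 205.22751101],
       [  0.        ,   0.        ,   1.        ]]), 'camera_from_world': array([[-9.28437665e-01, -3.71485851e-01, -1.32832403e-03,
         5.14236715e+02],
       [ 2.79618382e-01, -7.01182657e-01,  6.55863128e-01,
        -1.20772499e+02],
       [-2.44575270e-01,  6.08556607e-01,  7.54878661e-01,
        -1.19723330e+03],
       [ 0.00000000e+00,  0.00000000e+00,  0.00000000e+00,
         1.00000000e+00]])}
{'time': 0.1, 'joints': array([ 1.51219904,  0.50177546, -0.42680109,  1.55131707,  0.22079508,
        1.13831934, -0.21030156]), 'qd': array([ 1.38028160e-03, -2.35066082e-03, -1.53512927e-03, -2.33605432e-03,
        8.77138576e-04, -7.24582245e-04, -9.25493524e-05]), 'joint_torque': array([-1.17974117e-02, -5.67862558e+01, -5.83849713e+00, -2.79908538e+01,
       -6.89289998e-02,  2.41629558e-02,  3.93038954e-05]), 'position': array([ 205.37075732, -616.16460134,  291.27982316]), 'orientation': array([-3.13982617e+00, -6.72958794e-05,  3.21830679e-01]), 'contact_force': array([-0.31970329,  1.16521714, -0.59408712]), 'moment': array([ 0.00927659, -0.06487843, -0.02883024]), 'gripper_force': 0.0, 'opening': 91.98600461079658}
```

View pics/top0.png

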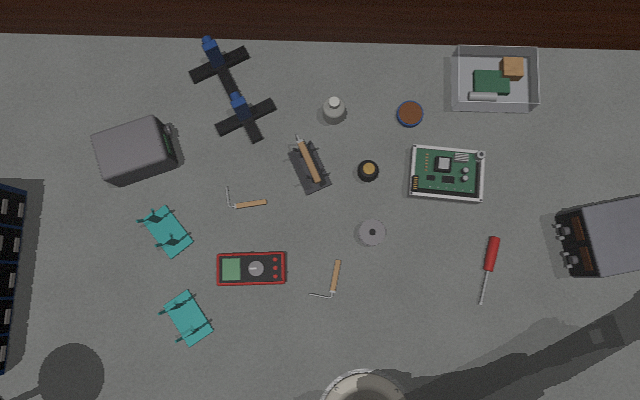

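View pics/side0.png

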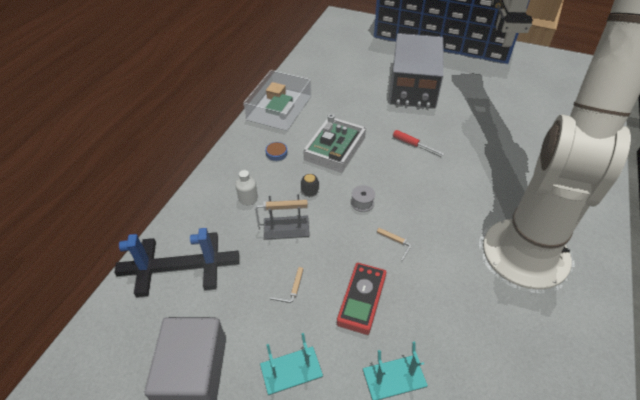

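Candidates: the scraper on the dark stand at top (309,160) / side (288,205); smaller loose scrapers at top (250,203) and (335,276); turquoise stands at top (165,232) and (187,318). By the description it is the one lying on the dark stand; I check it and the case in one close crop.

```bash
python3 - <<'E'
import cv2,numpy as np
t=cv2.imread("pics/top0.png");s=cv2.imread("pics/side0.png")
f=lambda im,x,y,w,h,k:cv2.resize(im[y:y+h,x:x+w],None,fx=k,fy=k,interpolation=cv2.INTER_CUBIC)
a=np.hstack([f(t,275,125,67,75,4),f(t,400,135,96,75,5)[:300]]) if 0 else None
A=cv2.resize(t[128:200,280:340],(240,288),interpolation=2);A=f(t,280,128,60,72,4)
B=f(t,402,138,90,72,4);C=f(s,245,185,75,60,4);D=f(s,295,105,80,70,4)
can=np.zeros((600,660,3),np.uint8)
can[0:288,0:240]=A;can[0:288,250:610]=B;can[300:540,0:300]=C;can[300:580,310:630]=D
cv2.imwrite("pics/crop1.png",can)
E
```

```text
(no output)
```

View pics/crop1.png

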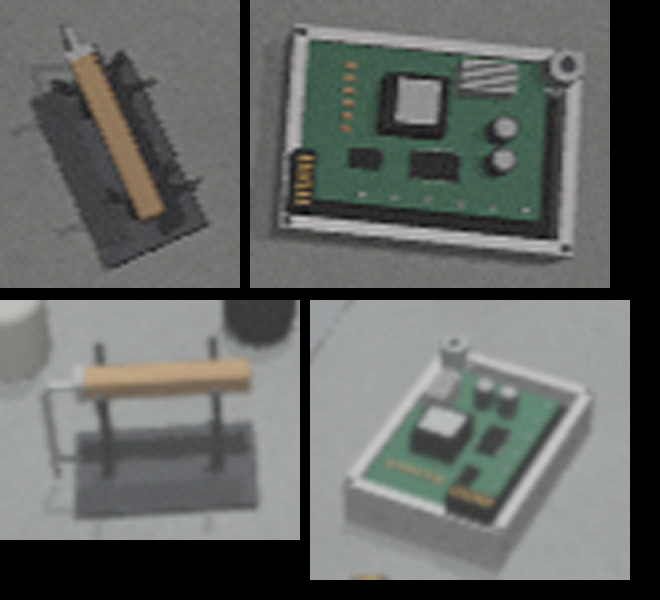

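The crop confirms it: the large scraper lies on the dark stand with its rod pointing up-left in the top view (about (296,136)). The case has its gap at the bottom (long leg, black socket at about (416,182)) and right (short leg, pillar at about (481,154)).

```bash
cat > h.py <<'E'
import cv2,numpy as np
from bench import ctrl
C={n:ctrl.calibration(n) for n in("top","side")}
def ray(n,uv):
    c=C[n];K=c["mtx"];T=c["camera_from_world"];uv=np.atleast_2d(np.float64(uv))
    d=np.c_[(uv[:,0]-K[0,2])/K[0,0],-(uv[:,1]-K[1,2])/K[1,1],-np.ones(len(uv))]
    return -T[:3,:3].T@T[:3,3], d@T[:3,:3]
def plane(n,uv,z):
    o,d=ray(n,uv);return (o+d*((z-o[2])/d[:,2])[:,None])[:,:2]
def proj(n,P):
    c=C[n];K=c["mtx"];T=c["camera_from_world"];p=np.atleast_2d(P)@T[:3,:3].T+T[:3,3]
    return np.c_[K[0,2]+K[0,0]*p[:,0]/-p[:,2],K[1,2]+K[1,1]*p[:,1]/p[:,2]]
def tri(a,b):
    (o1,d1),(o2,d2)=ray("top",a),ray("side",b);d1,d2=d1[0],d2[0]
    s=np.linalg.lstsq(np.c_[d1,-d2],o2-o1,rcond=None)[0];p,q=o1+s[0]*d1,o2+s[1]*d2
    return (p+q)/2,np.linalg.norm(p-q)
def roi(m,x,y,w,h):
    r=np.zeros_like(m);r[y:y+h,x:x+w]=m[y:y+h,x:x+w];return r
def big(m):
    return max(cv2.findContours(m,cv2.RETR_EXTERNAL,cv2.CHAIN_APPROX_NONE)[0],key=cv2.contourArea)[:,0]
def rect(n,m,z):
    return cv2.minAreaRect(np.float32(plane(n,big(m),z)))
E
python3 - <<'E'
from h import *
print("cams",ray("top",[0,0])[0],ray("side",[0,0])[0])
R={"top":(280,128,60,72),"side":(245,185,75,60)};CR={"top":(402,138,90,72),"side":(295,105,80,70)}
cen={}
for n in R:
    im=cv2.imread(f"pics/{n}0.png");h=cv2.cvtColor(im,cv2.COLOR_BGR2HSV)
    w=roi(cv2.inRange(h,(5,70,70),(25,255,255)),*R[n])
    ct=big(w);cen[n]=cv2.minAreaRect(ct.astype(np.float32))[0]
    print(n,"handle@103",rect(n,w,103),"@94",rect(n,w,94))
    print(n,'px box',cv2.boxPoints(cv2.minAreaRect(ct.astype(np.float32))).round(1).tolist())
    rim=roi(cv2.inRange(im,(165,165,165),(255,255,255)),*CR[n])
    g=roi(cv2.inRange(h,(50,70,40),(90,255,255)),*CR[n])
    print(n,"rim@40",rect(n,rim,40)," green@36",rect(n,g,36), im[194,440:445].mean())
print("tri handle",tri(cen["top"],cen["side"]))
im=cv2.imread("pics/top0.png");gr=cv2.cvtColor(im,cv2.COLOR_BGR2GRAY)
for x in(430,450,465): print("col",x,list(range(184,206)),gr[184:206,x].tolist())
print("row165",gr[168,468:492].tolist()); print("row col430 top",gr[140:155,430].tolist()); print("row165 left",gr[168,402:422].tolist())
E
```

```text
cams [ 329.90227973  108.46327127 1203.72904601] [218.39328691 834.93231873 983.65917435]
top handle@103 ((594.2405395507812, 149.1151123046875), (103.9123764038086, 16.91724395751953), 25.895620346069336) @94 ((596.40185546875, 149.44754028320312), (104.76192474365234, 17.05557632446289), 25.895610809326172)
top px box [[296.79998779296875, 143.5], [303.29998779296875, 140.5], [321.29998779296875, 180.0], [314.70001220703125, 183.0]]
top rim@40 ((532.6472778320312, -184.9425811767578), (159.31517028808594, 5.9445600509643555), 85.89698028564453)  green@36 ((598.88671875, -185.48695373535156), (148.04603576660156, 99.57296752929688), 85.45923614501953) 77.13333333333334
side handle@103 ((589.4552612304688, 154.54293823242188), (97.3314437866211, 20.380706787109375), 25.774734497070312) @94 ((593.2473754882812, 147.58963012695312), (98.32616424560547, 20.58902359008789), 25.774717330932617)
side px box [[266.70001220703125, 201.89999389648438], [305.8999938964844, 199.8000030517578], [306.29998779296875, 206.0], [267.1000061035156, 208.0]]
side rim@40 ((645.6954345703125, -170.3092956
[... 532 characters left out ...]
88, 189, 190, 191, 192, 193, 194, 195, 196, 197, 198, 199, 200, 201, 202, 203, 204, 205] [90, 87, 87, 87, 89, 84, 91, 34, 42, 43, 37, 103, 173, 171, 150, 66, 73, 77, 100, 123, 118, 119]
col 465 [184, 185, 186, 187, 188, 189, 190, 191, 192, 193, 194, 195, 196, 197, 198, 199, 200, 201, 202, 203, 204, 205] [86, 89, 89, 89, 91, 86, 82, 89, 64, 27, 42, 42, 38, 176, 169, 169, 95, 70, 67, 88, 121, 117]
row165 [90, 79, 87, 90, 86, 86, 93, 72, 50, 42, 61, 67, 100, 151, 165, 159, 131, 110, 115, 112, 109, 115, 111, 113]
row col430 top [117, 115, 115, 109, 112, 125, 164, 167, 172, 67, 82, 85, 88, 84, 82]
row165 left [114, 112, 104, 97, 100, 97, 93, 80, 65, 121, 162, 170, 146, 95, 78, 81, 81, 84, 84, 85]
```

```bash
python3 - <<'E'
from h import *
from scipy.optimize import least_squares
im=cv2.GaussianBlur(cv2.cvtColor(cv2.imread("pics/top0.png"),6),(0,0),.6).astype(np.float32)
yaw=np.deg2rad(-4.54)
Rz=lambda a:np.array([[np.cos(a),-np.sin(a)],[np.sin(a),np.cos(a)]])
c=np.array([598.9,-185.5])-Rz(yaw)@[6,6]
E=[("x",-64,40,1),("x",-56,40,-1),("x",-44,36,1),("y",-89,40,1),("y",-81,40,-1),("y",-69,36,1),("x",64,40,-1),("y",89,40,-1)]
s=np.arange(-5.,5.01,.25);obs=[]
for ax,v,z,sg in E:
    ts=np.arange(-50,61,5) if ax=="x" else np.arange(-35,31,5)
    res=[]
    for t in ts:
        L=np.array([(v+d,t) if ax=="x" else (t,v+d) for d in s])
        W=L@Rz(yaw).T+c;uv=proj("top",np.c_[W,np.full(len(s),z)]).astype(np.float32)
        p=cv2.remap(im,uv[:,0],uv[:,1],cv2.INTER_LINEAR).ravel()
        g=np.clip(np.gradient(p)*sg,0,None);k=g.argmax();lo,hi=max(0,k-6),k+7
        d=(s[lo:hi]*g[lo:hi]).sum()/g[lo:hi].sum();res.append(d);obs.append((ax,v,*(Rz(yaw)@((v+d,t) if ax=="x" else (t,v+d))+c)))
    k=np.polyfit(ts,res,1);print(ax,v,z,"med off %.2f sd %.2f slope %.4f"%(np.median(res),np.std(res),k[0]))
def f(q):
    return [((Rz(q[2]).T@(np.array(o[2:])-q[:2]))["xy".index(o[0])]-o[1]) for o in obs]
r=least_squares(f,[*c,yaw],loss="soft_l1");print("init",c,yaw,"fit",r.x)
c,yaw=r.x[:2],r.x[2]
for n,p in dict(start=(-50,65),corner=(-50,-75),end=(30,-75)).items(): print(n,(Rz(yaw)@p+c).round(1))
E
```

```text
x -64 40 med off -0.01 sd 0.59 slope -0.0063
x -56 40 med off -0.03 sd 0.48 slope -0.0046
x -44 36 med off 0.28 sd 0.56 slope -0.0075
y -89 40 med off 0.63 sd 0.87 slope 0.0125
y -81 40 med off 1.64 sd 0.70 slope 0.0058
y -69 36 med off 0.51 sd 0.54 slope 0.0079
x 64 40 med off -0.20 sd 0.85 slope -0.0036
y 89 40 med off 2.36 sd 0.68 slope -0.0128
init [ 592.44389577 -191.00624356] -0.07923794804054256 fit [ 5.92552777e+02 -1.89632548e+02 -7.33937823e-02]
start [ 547.5 -121.1]
corner [ 537.2 -260.8]
end [ 617.  -266.6]
```

Emit:
{"fn": "carry_out", "kwargs": {"moves": [5,10,1,0,8,15.5,1,0,11,21,1,0,13.5,26.5,1,0.05,16,32,1,0.05,19,37.5,1,0.05,21.5,43,1,0.1,24,48.5,0,0.1,27,54,-1,0.13,29.5,59,-3,0.13,32,64,-5,0.13,35,69,-7,0.13,37,73,-8,0.13,38.9,76.6,-8,0.13,38.9,76.6,-8,0.13,38.9,76.6,-8,0.13], "claw": 6, "newtons": 30}}

```text
time: 2.1
position: [594.0, 149.2, 211.5]
orientation: [-3.142, 0.002, 0.453]
contact_force: [-0.1, -0.1, 0.4]
opening: 59.8
gripper_force: 0.0
```

Emit:
{"fn": "carry_out", "kwargs": {"moves": [0,0,-3,0,0,0,-5,0,0,0,-6.5,0,0,0,-7,0,0,0,-7,0]}}

```text
time: 2.72
position: [594.7, 149.4, 142.3]
orientation: [-3.141, -0.0, 0.452]
contact_force: [0.1, 0.3, 0.7]
opening: 59.7
gripper_force: 0.0
```

```bash
python3 - <<'E'
from h import *
for n in C: cv2.imwrite(f"pics/{n}1.png",ctrl.grab_frame(n))
s=ctrl.sense();print(s["position"],s["contact_force"])
S=cv2.imread("pics/side1.png");T=cv2.imread("pics/top1.png")
a=cv2.resize(S[160:260,220:340],None,fx=3.2,fy=3.2);b=cv2.resize(T[110:210,270:370],None,fx=3.2,fy=3.2)
cv2.imwrite("pics/crop2.png",np.hstack([a,b]))
E
```

```text
[595.06824622 149.61932563 142.94030028] [ 0.1881822   0.14860978 -0.20122434]
```

View pics/crop2.png

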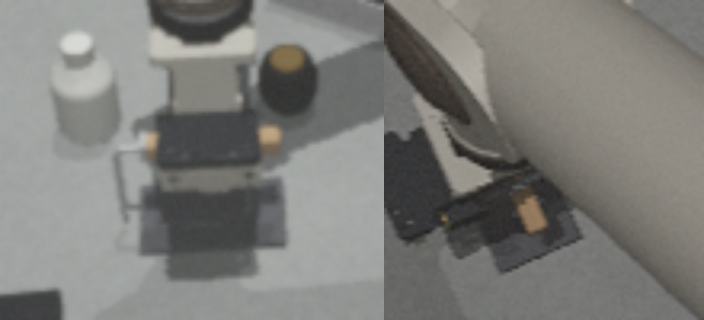

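The side view shows the gripper straddling the handle's middle (crop (210,140)), with the rod free to the left; it is centred between the forks. Closing.

Emit:
{"fn": "carry_out", "kwargs": {"moves": [0,0,0,0,0,0,0,0,0,0,0,0,0,0,0,0,0,0,0,0,0,0,0,0], "claw": 0.5, "newtons": 45}}

```text
time: 3.58
position: [594.6, 149.4, 142.2]
orientation: [-3.142, 0.0, 0.452]
contact_force: [-0.8, -0.7, 0.2]
opening: 15.8
gripper_force: 45.0
```

Emit:
{"fn": "carry_out", "kwargs": {"moves": [0,0,1,0,0,0,3,0,0,0,5.5,0,0,0,8,0,-1,-3,8,0,-2.5,-8,8,0,-4,-13,8,0,-5.5,-18,8,0,-7.5,-23,8,0,-9,-28,8,0,-10.5,-33,7.5,0,-11.5,-35.5,6,0,-11.9,-36.8,4,0,-11.9,-36.8,2.8,0,-11.9,-36.8,2.6,0,-11.9,-36.8,2.6,0,-11.9,-36.8,2.6,0]}}

```text
time: 5.7
position: [476.5, -217.7, 168.8]
orientation: [3.141, -0.001, 0.454]
contact_force: [0.9, 0.2, -0.6]
opening: 15.8
gripper_force: 45.0
```

```bash
python3 - <<'E'
from h import *
for n in C: cv2.imwrite(f"pics/{n}2.png",ctrl.grab_frame(n))
s=ctrl.sense();print(s["position"],s["orientation"],s["contact_force"],s["opening"])
p=s["position"];y=s["orientation"][2]
tip=p+[75*np.cos(y),75*np.sin(y),-123.2];print(tip,proj("top",tip),proj("side",tip))
S=cv2.imread("pics/side2.png");T=cv2.imread("pics/top2.png")
a=cv2.resize(S[95:195,280:380],None,fx=4,fy=4,interpolation=2);b=cv2.resize(T[130:230,400:500],None,fx=4,fy=4,interpolation=2)
cv2.imwrite("pics/crop3.png",np.hstack([a,b]))
E
```

```text
[ 476.1703191  -218.2164143   168.71875108] [ 3.14082412e+00 -6.38504680e-04  4.52783734e-01] [ 0.2116102   0.00688787 -1.15342608] 15.329858539347466
[ 543.61277812 -185.40613052   45.51875108] [[446.15936059 191.44045513]] [[349.09787136 141.4945569 ]]
```

View pics/crop3.png

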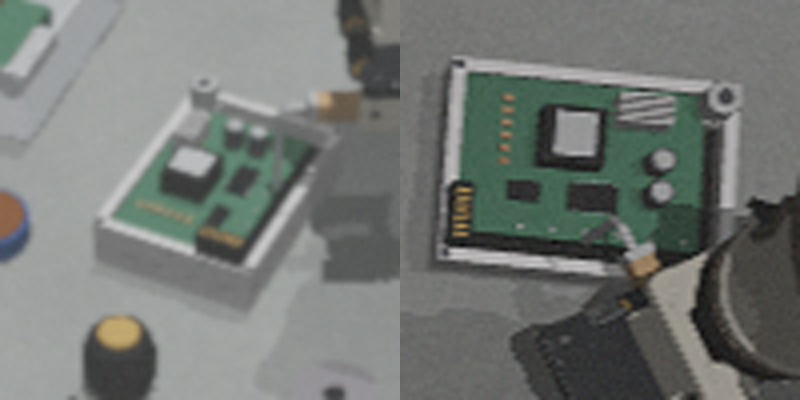

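```bash
cat > rod.py <<'E'
from h import *
def rod(n,f,tip):
    a=cv2.imread(f"pics/{n}0.png").astype(np.float32);b=cv2.imread(f).astype(np.float32)
    d=np.abs(a-b).sum(2)
    out=[]
    for z in np.arange(5,66,5):
        q=np.array(tip)+[0,0,z];u,v=proj(n,q)[0],proj(n,q+[0,0,5])[0]
        t=(v-u)/np.linalg.norm(v-u);nn=np.array([-t[1],t[0]]);s=np.arange(-4,4.01,.25)
        P=(u+s[:,None]*nn).astype(np.float32)
        p=cv2.remap(d,P[:,0],P[:,1],1).ravel();out.append((z,p[::2].round().astype(int).tolist()))
    return nn,out
E
python3 - <<'E'
from rod import *
tip=[542.7+.6,-185.7,45.3]
for n in("side","top"):
    nn,o=rod(n,f"pics/{n}2.png",tip);print(n,nn)
    for z,p in o:print(z,p)
E
```

```text
side [0.99855117 0.05381039]
5 [6, 8, 19, 37, 40, 36, 34, 34, 33, 30, 29, 29, 26, 23, 26, 36, 58]
10 [5, 7, 9, 12, 19, 29, 35, 41, 37, 30, 20, 9, 8, 8, 13, 19, 46]
15 [7, 7, 9, 11, 19, 29, 31, 31, 26, 20, 15, 11, 7, 3, 10, 18, 32]
20 [4, 5, 7, 9, 18, 26, 30, 35, 25, 16, 11, 5, 14, 21, 24, 26, 25]
25 [6, 7, 5, 4, 15, 26, 30, 33, 25, 20, 29, 37, 53, 67, 76, 83, 65]
30 [6, 6, 6, 9, 17, 25, 33, 39, 41, 50, 72, 92, 96, 101, 102, 101, 87]
35 [14, 15, 24, 30, 34, 37, 40, 44, 50, 65, 92, 107, 105, 104, 104, 102, 96]
40 [31, 45, 61, 66, 61, 54, 47, 46, 51, 67, 91, 102, 103, 107, 113, 113, 109]
45 [18, 37, 59, 66, 66, 57, 45, 45, 51, 68, 90, 101, 106, 107, 105, 107, 112]
50 [6, 15, 26, 35, 44, 42, 37, 41, 46, 58, 73, 73, 74, 70, 65, 60, 54]
55 [1, 6, 10, 16, 22, 29, 36, 34, 33, 40, 47, 40, 32, 28, 24, 27, 29]
60 [3, 4, 6, 11, 17, 24, 31, 32, 33, 39, 43, 42, 39, 41, 43, 56, 69]
65 [5, 5, 10, 27, 46, 68, 87, 100, 110, 120, 128, 136, 144, 153, 161, 164, 168]
top [0.56736115 0.82346908]
5 [17, 21, 27, 38, 39, 38, 35, 35, 31, 20, 12, 14, 15, 13, 11, 11, 18]
10 [17, 23, 35, 50, 52, 42, 34, 34, 31, 23, 18, 18, 15, 14, 13, 10, 12]
15 [23, 29, 37, 48, 50, 42, 31, 17, 14, 17, 21, 18, 13, 13, 11, 9, 9]
20 [25, 33, 45, 60, 51, 43, 31, 14, 5, 15, 29, 21, 15, 14, 13, 17, 17]
25 [17, 28, 41, 47, 44, 40, 42, 29, 13, 12, 18, 12, 10, 20, 27, 33, 30]
30 [12, 26, 39, 42, 41, 43, 44, 44, 32, 27, 26, 22, 11, 22, 31, 29, 21]
35 [19, 30, 33, 42, 43, 46, 49, 46, 40, 46, 57, 56, 34, 17, 21, 22, 19]
40 [16, 17, 17, 28, 41, 45, 53, 59, 60, 64, 67, 56, 35, 21, 15, 17, 23]
45 [21, 17, 17, 27, 35, 40, 53, 70, 72, 57, 45, 31, 22, 15, 9, 8, 17]
50 [14, 12, 16, 29, 37, 41, 43, 49, 45, 33, 27, 19, 11, 8, 7, 10, 15]
55 [7, 11, 21, 33, 40, 42, 41, 39, 31, 25, 18, 10, 6, 6, 5, 8, 8]
60 [10, 14, 26, 34, 37, 41, 40, 34, 26, 23, 25, 21, 12, 17, 21, 13, 15]
65 [15, 21, 30, 34, 35, 39, 39, 39, 44, 44, 43, 50, 55, 62, 71, 81, 79]
```

The side crop shows the rod tip at about (275,190), the top crop shows it over the board's edge at about (588,238): the scraper sits about 2–3 mm further forward in the hand than assumed. I shift −2.7 mm in x, lower partly and feel the gap's walls.

Emit:
{"fn": "carry_out", "kwargs": {"moves": [-0.27,0,0,0,-0.27,0,-0.5,0,-0.27,0,-0.8,0,-0.27,0,-1.1,0,-0.27,0,-1.4,0,-0.27,0,-1.6,0,-0.27,0,-1.6,0]}}

```text
time: 6.68
position: [472.8, -218.5, 152.0]
orientation: [-3.141, 0.0, 0.452]
contact_force: [0.3, -0.1, -0.7]
opening: 15.3
gripper_force: 45.0
```

Emit:
{"fn": "carry_out", "kwargs": {"moves": [-0.1,0,0,0,-0.2,0,0,0,-0.3,0,0,0,-0.3,0,0,0]}}

```text
time: 7.18
position: [469.8, -218.7, 152.3]
orientation: [3.141, 0.0, 0.452]
contact_force: [1.2, 0.0, -1.2]
opening: 15.8
gripper_force: 45.0
```

Emit:
{"fn": "carry_out", "kwargs": {"moves": [0.3,0,0,0,0.4,0,0,0,0.5,0,0,0,0.6,0,0,0,0.6,0,0,0]}}

```text
time: 7.8
position: [475.5, -218.6, 152.1]
orientation: [-3.141, 0.001, 0.452]
contact_force: [-1.5, -0.7, -0.4]
opening: 15.8
gripper_force: 45.0
```

Emit:
{"fn": "carry_out", "kwargs": {"moves": [0.08,0,0,0,0.08,0,0,0]}}

```text
time: 8.05
position: [475.9, -218.7, 152.0]
orientation: [-3.141, 0.002, 0.452]
contact_force: [-4.2, -0.3, 2.0]
opening: 15.6
gripper_force: 45.0
```

Emit:
{"fn": "carry_out", "kwargs": {"moves": [-0.2,0,0,0,-0.4,0,0,0,-0.6,0,0,0,-0.76,0,0,0,-0.76,0,0,0]}}

```text
time: 8.68
position: [469.1, -218.7, 152.3]
orientation: [3.141, -0.0, 0.452]
contact_force: [-0.6, 0.4, -1.3]
opening: 15.8
gripper_force: 45.0
```

Emit:
{"fn": "carry_out", "kwargs": {"moves": [-0.1,0,0,0,-0.1,0,0,0]}}

```text
time: 8.93
position: [468.6, -218.7, 152.4]
orientation: [3.141, -0.001, 0.452]
contact_force: [1.4, 0.2, -2.3]
opening: 16.1
gripper_force: 45.0
```

Emit:
{"fn": "carry_out", "kwargs": {"moves": [-0.1,0,0,0,-0.1,0,0,0]}}

```text
time: 9.18
position: [468.1, -218.6, 152.5]
orientation: [3.141, -0.002, 0.452]
contact_force: [4.4, 1.0, -3.6]
opening: 15.7
gripper_force: 45.0
```

Emit:
{"fn": "carry_out", "kwargs": {"moves": [0.49,0,0,0,0.49,0,1,0,0.49,0,2,0,0.7,2,2.2,0,0.9,5,2.2,0,0.96,6.31,2,0,0.96,6.31,1.5,0,0.96,6.31,1,0,0.96,6.31,0.5,0,0.96,6.31,0.1,0,0.96,6.31,-0.3,0,0.96,6.31,-0.3,0]}}

```text
time: 10.68
position: [476.5, -155.6, 148.8]
orientation: [-3.141, 0.0, 0.452]
contact_force: [0.1, 0.6, -1.1]
opening: 15.5
gripper_force: 45.0
```

Emit:
{"fn": "carry_out", "kwargs": {"moves": [0,0.15,0,0,0.02,0.3,0,0,0.03,0.45,0,0,0.03,0.45,0,0]}}

```text
time: 11.18
position: [477.1, -150.8, 149.3]
orientation: [3.141, -0.0, 0.452]
contact_force: [-0.5, -0.1, -1.4]
opening: 15.9
gripper_force: 45.0
```

Emit:
{"fn": "carry_out", "kwargs": {"moves": [0,0.1,0,0,0,0.1,0,0]}}

```text
time: 11.42
position: [477.0, -150.0, 149.2]
orientation: [-3.142, -0.0, 0.452]
contact_force: [0.6, 0.7, -1.9]
opening: 15.6
gripper_force: 45.0
```

Emit:
{"fn": "carry_out", "kwargs": {"moves": [0,0.1,0,0,0,0.1,0,0]}}

```text
time: 11.68
position: [477.0, -149.2, 149.3]
orientation: [3.141, 0.0, 0.452]
contact_force: [0.5, -0.2, -1.1]
opening: 15.8
gripper_force: 45.0
```

Emit:
{"fn": "carry_out", "kwargs": {"moves": [0,0.1,0,0,0,0.1,0,0]}}

```text
time: 11.92
position: [476.9, -148.7, 149.3]
orientation: [3.141, 0.001, 0.451]
contact_force: [-0.4, -2.3, -0.2]
opening: 15.5
gripper_force: 45.0
```

Emit:
{"fn": "carry_out", "kwargs": {"moves": [0,0.1,0,0,0,0.1,0,0]}}

```text
time: 12.18
position: [476.7, -148.2, 149.3]
orientation: [3.14, 0.001, 0.45]
contact_force: [-1.3, -4.8, 0.8]
opening: 15.9
gripper_force: 45.1
```

Emit:
{"fn": "carry_out", "kwargs": {"moves": [0,-0.37,0,0,-0.03,-0.75,0,0,-0.05,-1.12,0,0,-0.08,-1.5,0,0,-0.1,-1.87,0,0,-0.13,-2.25,0,0,-0.16,-2.62,0,0,-0.19,-3,0,0,-0.22,-3.37,0,0,-0.25,-3.75,0,0,-0.28,-4.12,0,0,-0.31,-4.5,0,0,-0.34,-4.87,0,0,-0.36,-5.25,0,0,-0.39,-5.62,0,0,-0.42,-6,0,0,-0.45,-6.37,0,0,-0.48,-6.75,0,0,-0.5,-7.12,0,0,-0.53,-7.5,0,0]}}

```text
time: 14.68
position: [471.7, -222.3, 149.2]
orientation: [3.142, -0.0, 0.452]
contact_force: [0.3, 0.3, -0.5]
opening: 15.5
gripper_force: 45.0
```

Emit:
{"fn": "carry_out", "kwargs": {"moves": [-0.03,-0.38,0,0,-0.06,-0.76,0,0,-0.08,-1.14,0,0,-0.11,-1.52,0,0,-0.14,-1.9,0,0,-0.17,-2.28,0,0,-0.2,-2.66,0,0,-0.22,-3.04,0,0,-0.25,-3.42,0,0,-0.28,-3.8,0,0,-0.31,-4.18,0,0,-0.34,-4.56,0,0,-0.36,-4.94,0,0,-0.39,-5.32,0,0,-0.42,-5.7,0,0,-0.45,-6.08,0,0,-0.48,-6.46,0,0,-0.5,-6.84,0,0,-0.53,-7.2,0,0]}}

```text
time: 17.05
position: [466.4, -294.3, 149.2]
orientation: [-3.142, -0.0, 0.452]
contact_force: [0.2, -0.8, -1.4]
opening: 15.4
gripper_force: 45.0
```

Emit:
{"fn": "carry_out", "kwargs": {"moves": [0.37,-0.03,0,0,0.75,-0.05,0,0,1.12,-0.08,0,0,1.5,-0.11,0,0,1.87,-0.14,0,0,2.25,-0.16,0,0,2.62,-0.19,0,0,3,-0.22,0,0]}}

```text
time: 18.05
position: [496.6, -296.3, 149.2]
orientation: [-3.142, 0.0, 0.452]
contact_force: [0.6, 0.1, -1.3]
opening: 15.8
gripper_force: 45.0
```

Emit:
{"fn": "carry_out", "kwargs": {"moves": [0.37,-0.03,0,0,0.75,-0.05,0,0,1.12,-0.08,0,0,1.5,-0.11,0,0,1.87,-0.14,0,0,2.25,-0.16,0,0,2.62,-0.19,0,0,3,-0.22,0,0,3.37,-0.25,0,0,3.75,-0.28,0,0,4.12,-0.3,0,0,4.5,-0.33,0,0,4.87,-0.36,0,0,5.2,-0.38,0,0,5.2,-0.38,0,0,5.2,-0.38,0,0]}}

```text
time: 20.05
position: [548.3, -300.0, 149.2]
orientation: [-3.141, 0.0, 0.452]
contact_force: [-0.2, -0.8, -0.5]
opening: 15.8
gripper_force: 45.0
```

```bash
python3 - <<'E'
from h import *
for n in C: cv2.imwrite(f"pics/{n}3.png",ctrl.grab_frame(n))
S=cv2.imread("pics/side3.png");T=cv2.imread("pics/top3.png")
a=cv2.resize(S[95:195,280:380],None,fx=4,fy=4,interpolation=2);b=cv2.resize(T[130:230,400:500],None,fx=4,fy=4,interpolation=2)
cv2.imwrite("pics/crop4.png",np.hstack([a,b]));s=ctrl.sense();print(s["position"],s["contact_force"])
E
```

```text
[ 548.23359785 -300.05889666  149.17903113] [ 0.58815945 -0.34795493 -0.32684791]
```

View pics/crop4.png

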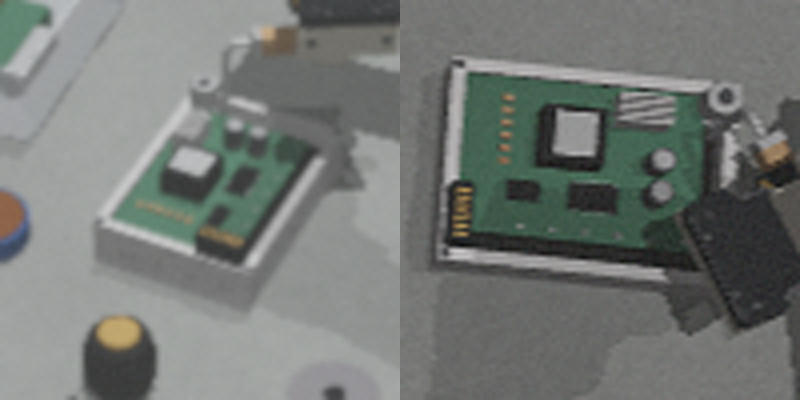

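The tip stands in the gap beside the pillar (top crop around (720,130), side crop around (225,100)). Lifting and returning.

Emit:
{"fn": "carry_out", "kwargs": {"moves": [0,0,1,0,0,0,3,0,0,0,6,0,0,1,9,0,0,5,9.5,0,0,10,9.5,0,0,15,9.5,0,0,20,9.5,0,0,25,9.5,0,0,30,9.5,0,0,35,9.5,0,1.5,39,9.5,0,3,43,9,0,4.62,44.94,8,0,4.62,44.94,7,0,4.62,44.94,5,0,4.62,44.94,4,0,4.62,44.94,4,0]}}

```text
time: 22.4
position: [593.8, 147.9, 188.0]
orientation: [-3.142, 0.003, 0.451]
contact_force: [-0.2, -0.2, -0.9]
opening: 15.9
gripper_force: 45.0
```

Emit:
{"fn": "carry_out", "kwargs": {"moves": [0,0,-1,0,0,0,-2,0,0,0,-3,0,0,0,-3.7,0,0,0,-4.2,0,0,0,-4.5,0,0,0,-4.65,0,0,0,-4.65,0]}}

```text
time: 23.4
position: [594.7, 149.4, 142.8]
orientation: [3.142, -0.0, 0.452]
contact_force: [-0.2, 0.2, 0.5]
opening: 15.5
gripper_force: 45.0
```

Emit:
{"fn": "carry_out", "kwargs": {"moves": [0,0,-0.05,0,0,0,-0.08,0,0,0,-0.08,0]}}

```text
time: 23.78
position: [594.7, 149.4, 142.2]
orientation: [3.141, -0.0, 0.452]
contact_force: [-0.8, -0.1, 0.9]
opening: 15.5
gripper_force: 45.0
```

Emit:
{"fn": "carry_out", "kwargs": {"moves": [0,0,0,0,0,0,0,0,0,0,0,0,0,0,0,0,0,0,0,0,0,0,0,0], "claw": 6}}

```text
time: 24.52
position: [594.6, 149.4, 141.9]
orientation: [3.142, -0.0, 0.452]
contact_force: [0.1, 1.2, -0.4]
opening: 59.9
gripper_force: 0.0
```

Emit:
{"fn": "carry_out", "kwargs": {"moves": [0,0,1,0,0,0,3,0,0,0,6,0,0,0,10,0,0,0,14,0,0,-5,16,0,0,-10,16,0,-4,-15,16,0,-7,-20,16,0,-10,-25,16,0,-12,-30,16,0,-14,-35,16,0,-14,-35,16,0]}}

```text
time: 26.15
position: [452.7, -205.5, 303.1]
orientation: [3.139, 0.001, 0.443]
contact_force: [-0.0, 0.2, 0.3]
opening: 59.8
gripper_force: 0.0
```

```bash
python3 - <<'E'
from h import *
for n in C: cv2.imwrite(f"pics/{n}4.png",ctrl.grab_frame(n))
S=cv2.imread("pics/side4.png");T=cv2.imread("pics/top4.png")
for n,i in(("top",T),("side",S)):
    h=cv2.cvtColor(i,cv2.COLOR_BGR2HSV);w=roi(cv2.inRange(h,(5,70,70),(25,255,255)),*{"top":(280,128,60,72),"side":(245,185,75,60)}[n]);print(n,rect(n,w,103))
cv2.imwrite("pics/crop5.png",np.hstack([cv2.resize(S,None,fx=.62,fy=.62,interpolation=3),cv2.resize(T,None,fx=.62,fy=.62,interpolation=3)]))
a=cv2.resize(S[160:260,220:340],None,fx=3.2,fy=3.2);b=cv2.resize(T[110:210,270:370],None,fx=3.2,fy=3.2)
cv2.imwrite("pics/crop5.png",np.vstack([np.hstack([a,b]),cv2.resize(np.hstack([S,T]),(704,220),interpolation=3)]));s=ctrl.sense();print(s["position"],s["contact_force"])
E
```

```text
top ((594.4848022460938, 148.625), (103.90410614013672, 16.640127182006836), 26.06671905517578)
side ((590.1641845703125, 153.37799072265625), (97.40727233886719, 20.43768310546875), 24.774911880493164)
[ 454.76760877 -200.79722639  303.13561409] [0.36233714 0.39330839 0.03241207]
```

View pics/crop5.png

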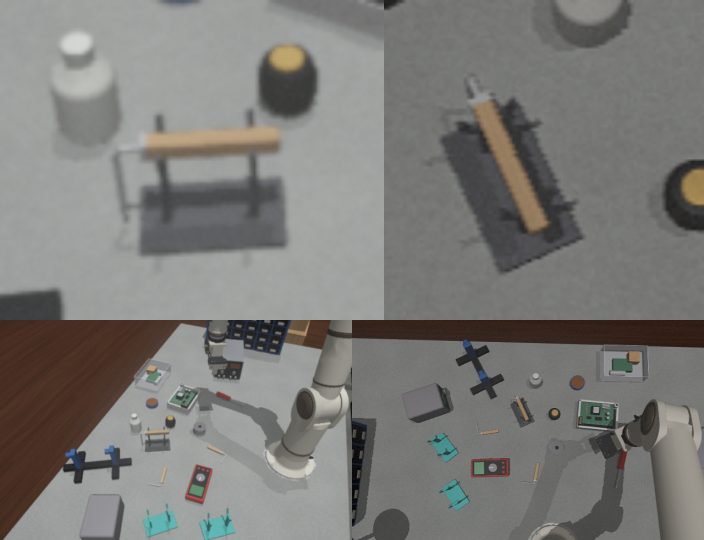

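The scraper is back on both forks (side crop (210,142), top crop (508,165)), within a millimetre and 0.2° of where it started in the top view. Nothing else looks disturbed.

```bash
python3 -c "
from bench import ctrl
print(ctrl.job_done())"
```

```text
the job is handed in; nothing more can be done
None
```

I drew the scraper tip along the whole gap from socket to pillar at about 3 cm/s, laid the scraper back across both forks pointing the same way, and handed the job in at about 26 s; no verdict came back.

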